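# Close the sweets tray and press its carrying knob home

### The job

Get the green three-tier sweets tray ready to carry out to the balcony: swing its hinged lid fully shut so that the tongue drops inside the front rim, then take the red carrying knob and press it upright onto the stud standing up through the lid until it clicks and sits fully home on its seat. Keep pressing after the click: finish while still holding the knob in the fingers and pushing it firmly down, without letting go. Do not shift the jam jar, the two saucers or the spoon rest.

Things in the scene. Friction and masses are not known exactly. Their poses are not given: they have to be found in the camera images.
- tray: Green melamine three-tier stacking tray, 160 mm deep (its x) by 200 mm wide (its y), standing firmly on the table (it does not shift). Origin on the table under its centre; its x axis points from the front rim to the hinge side. The top tier's rim is 140 mm above the table, walls 4 mm. A steel tie rod runs up its centre and ends in the snap stud.
- stud_seat (a point): Centre of the seat the knob must come to rest on, on the tray's centre line, 147 mm above the table: a flat round shoulder of 28 mm diameter, 2.5 mm higher than the shut lid's top. Axes as the tray's. The snap stud stands on it.
- lid (a joint): Angle of the pale green lid about the hinge on the tray's far (+x) rim, rad: 0 = shut flat on the rim, growing as it opens upward. The stiff hinge holds it where it is left; pushing it down takes about 1 N at its free edge. A plate 160 by 200 mm, 4 mm thick, with a 34 mm hole at its middle that passes over the stud and a tongue 50 mm wide, 10 mm deep under its free edge.
- lid_hinge (a point): Middle of the lid's hinge line, at the tray's +x rim, 140.5 mm above the table (level with the lid's underside). Fixed in the tray, with the tray's axes; the hinge line runs along y.
- lid_tab (a point): Middle of the lid's free front edge, on its upper (outer) face, 160 mm from the hinge line; it moves with the lid. A thumb piece 44 mm wide and 4 mm thick stands out 14 mm beyond it.
- knob: Red plastic carrying knob, standing loose on the table with its socket underneath, 60 g or so. Origin at the centre of its underside, z up its axis. Skirt 42 mm diameter and 24 mm tall, then a round grip 28 mm in diameter from 24 to 52 mm above the underside. The snap socket opens downward: mouth 18 mm diameter with a 4 mm high lip, 25 mm diameter behind the lip, 20 mm deep.
- jam_jar: Closed amber glass jam jar with a twist cap, 72 mm diameter, 110 mm tall, origin under its centre. Bystander.
- saucer_a: Blue ceramic saucer, 140 mm diameter, 20 mm tall, origin under its centre. Bystander.
- saucer_b: Second blue ceramic saucer, same size. Bystander.
- spoon_rest: Beech spoon rest lying beyond the tray: a shallow round dish 88 mm in diameter, 14 mm tall, origin under the dish's centre, with a flat tail 22 mm wide and 9 mm tall reaching 135 mm from the centre along its -x. Bystander.
- stud_tip (a point): Tip of the pale green snap stud, 16.5 mm above the seat, pointed. Four sprung barbs reach 23 mm diameter at 8.4 mm above the seat. The knob's underside meets them about 12 mm above the seat; the push needed peaks at 9 to 13 N about 10 mm above it, then drops with a click, and below about 5 mm the barbs draw the knob down to the seat.
Not all that is in view belongs to the job. Of the things like the knob, leave any that is grey; of the rest the smaller one is meant.

How it is judged:
By the outcome, as a careful person would: the job done as asked, in the order asked, and still so for the second after the job is handed in, while the arm keeps its last pose, push and grip.
It also fails if it takes over 45 s, if anything falls off the work surface, if the arm or the gripper's body presses on something with over 40 N, if the wrist force passes 120 N, or if a joint passes its speed limit or range.

### The arm

A 6-joint arm with a two-finger parallel gripper is mounted at the origin on the work surface. World frame = base frame: x ahead of the robot, y to its left, z up, the work surface at z = 0. Lengths are in m, angles in degrees, forces in N, time in s.
With the tool pointing down it reaches from about 0.275 to 0.75 m from the base axis. Payload 10.2 kg.
Tool frame: the origin (TCP) lies at the very end of the fingers, on their centre line; the grasp point (between the pads) lies arm.hold_point_z behind it (arm.hold_point_z is the distance from the TCP to the grasp point, in m); z points along the fingers, y is the direction in which the jaws open and shut (so a half turn about z gives the same grasp; the last joint's range is limited). The gripper opens to 88 mm and grips with 3 to 60 N. Pads are 18 mm wide; open, the fingers measure 123 mm over their backs; the gripper's body (75 mm by 187 mm) begins 45 mm behind the grasp point.
Start: joints at [-89.977, 17.928, 85.812, -0, 76.261, -12.8], TCP at [0.117, -0.512, 0.239] pointing down, gripper open.
Joint ranges: [-168.41, 168.41], [-55.51, 124.54], [10.69, 146.95], [-70.63, 250.63], [1, 178], [-165.06, 165.06]. Speed limits (degrees/s): [136.94, 136.94, 172.46, 180, 180, 180].

### API

Orientations are given as [roll, pitch, yaw] about the fixed x, y, z axes, in that order (R = Rz(yaw) Ry(pitch) Rx(roll)).
In Python, from bench import arm gives the robot as it stands.
- The arm moves only by the tool play_rows, never from a script. Its argument "motion" is a list of rows, each a list of 7 numbers: the opening, from 0 (shut) to 1 (fully open), then the shift along the tool's x, y, z in m, then the turn, a rotation vector about the tool's x, y, z in rad. A call has 1 to 12 rows; each row is the pose to reach, as a shift and turn from the pose commanded when the call began, along the tool's axes at that moment; what a row does not reach only later rows make up. A row lasts 1/8 s, in which the tool goes at most 62.5 mm and 10.7 degrees, less where a joint would pass 70% of its speed; a pose out of reach is approached as far as the arm can. A call with a gripper value outside its range is refused whole. The fingers move at their own pace and stop on an object; "force" is the grip in N (left out, the last holds). Time passes only in rows, so rows that repeat a pose let the fingers close. It gives the time, the measured TCP pose, the force and the opening at its end, in the units of the state.
- arm.get_obs(): the state, without advancing time (a new reading comes with each control period).
- arm.grab_frame(name): name is "side" or "top"; returns a dict with "pixels" (480x640x3 uint8, red, green, blue), "z_map" (480x640 float32, m along the optical axis (not along the pixel's ray), 0 where there is no reading), "intrinsics" (3x3 intrinsics, pixels), "k1" (the pictures are not rectified: a ray, as slopes to the right and down, at radius r is drawn at 1 + k1 r^2 times it, then the intrinsics apply), "pose" (4x4, takes a point from camera to world coordinates). Camera axes: x right, y down, z forward; pixel columns grow to the right and rows downward; lengths in m; the calibration is good to about 2 mm. A picture is of the moment at which its call begins.
- arm.job_done(): hands the job in, once; it reports no verdict.
The state is a dict: "time_s": time; "joints": joint angles; "qvel": joint speeds; "joint_efforts": joint torques, N m; "tool_pos": TCP position; "tool_rot": TCP orientation; "force": force on the tool from outside, world axes, zero at the start; "moment": the same for the moment, N m; "finger_gap": finger opening in m.
Only numpy, scipy, OpenCV 4.12 (cv2) and the standard library are available. Lean on these libraries where they do the work, as an engineer would, in place of code of your own. Each camera call takes 0.05 s, during which the arm holds its last target. There are 200 camera calls.

## Working session

There is one attempt and no reset: what is moved stays moved. The work goes in short steps, Python scripts to look and compute and a tool call to move; the robot and the scene stay as the last step left them, time stands still between calls to the robot, and variables do not carry over. Pictures are saved under pics/ and viewed, about 8 in all and at most 12, crops included, and the job is handed in when it is done.

Besides the shell and the picture viewer there is one more tool, called after "Call:" by a JSON object that holds its "method" and its "body". play_rows: Moves the arm, as the interface text tells. Its arguments: {"type":"object","properties":{"motion":{"type":"array"},"force":{"type":"number"}},"required":["motion"]}

```bash
ls; mkdir -p pics; cat > h.py <<'E'
import numpy as np, cv2
from bench import arm
from scipy.spatial.transform import Rotation as R
def cloud(f):
    K=f["intrinsics"]; v,u=np.mgrid[0:480,0:640]
    return K,u,v
def ray(f,u,v):
    K=np.asarray(f["intrinsics"]); k=f["k1"]
    x=(np.asarray(u,float)-K[0,2])/K[0,0]; y=(np.asarray(v,float)-K[1,2])/K[1,1]
    a,b=x.copy(),y.copy()
    for _ in range(20):
        s=1+k*(a*a+b*b); a,b=x/s,y/s
    return np.stack([a,b,np.ones_like(a)],-1)
def pts(f):
    v,u=np.mgrid[0:480,0:640]
    c=ray(f,u,v)*f["z_map"][...,None]; T=np.asarray(f["pose"])
    return c@T[:3,:3].T+T[:3,3]
def plane(f,u,v,z):
    T=np.asarray(f["pose"]); d=ray(f,u,v)@T[:3,:3].T; o=T[:3,3]
    return o+d*((z-o[2])/d[...,2])[...,None]
def proj(f,P):
    T=np.asarray(f["pose"]); c=(np.asarray(P)-T[:3,3])@T[:3,:3]; a=c[...,:2]/c[...,2:]
    a=a*(1+f["k1"]*(a**2).sum(-1,keepdims=True)); K=np.asarray(f["intrinsics"])
    return a@np.diag([K[0,0],K[1,1]])+K[:2,2]
def save(f,n): cv2.imwrite("pics/"+n,cv2.cvtColor(f["pixels"],cv2.COLOR_RGB2BGR))
E
python3 - <<'E'
from h import *
print(arm.get_obs(),arm.hold_point_z)
for n in("top","side"):
    f=arm.grab_frame(n); save(f,n+"0.png"); np.savez(n+"0.npz",**f); print(n,f["intrinsics"],f["k1"],np.round(f["pose"],3))
E
```

```text
pics
{'time_s': 0.0, 'joints': array([-8.99766391e+01,  1.79587224e+01,  8.58534610e+01, -2.88232254e-04,
        7.62601475e+01, -1.28015927e+01]), 'qvel': array([-0.02651529,  0.00851691,  0.03772715,  0.10219707,  0.07171778,
        0.0192496 ]), 'joint_efforts': array([ 1.42105553e-03, -4.02208114e+01, -2.52265495e+01,  6.95548626e-02,
        3.52384395e-02, -6.65960420e-05]), 'tool_pos': array([ 0.11650742, -0.51166127,  0.23817111]), 'tool_rot': array([-1.79929405e+02, -1.57538095e-02,  1.28250126e+01]), 'force': array([ 0.5987698 , -0.14453976, -0.44669163]), 'moment': array([ 0.02931614,  0.04949827, -0.01074361]), 'finger_gap': 0.08809953436105722} 0.0187
top [[581.13679154   0.         321.79818815]
 [  0.         581.13679154 244.62509174]
 [  0.           0.           1.        ]] -0.1573983940730599 [[-0.009 -0.996  0.084  0.443]
 [-1.     0.009  0.003  0.002]
 [-0.003 -0.084 -0.996  1.311]
 [ 0.     0.     0.     1.   ]]
side [[436.61047716   0.         322.36841686]
 [  0.         436.61047716 241.45143748]
 [  0.           0.           1.        ]] -0.1021181896439136 [[-0.815 -0.457  0.357  0.168]
 [-0.58   0.647 -0.495  0.537]
 [-0.005 -0.61  -0.792  0.96 ]
 [ 0.     0.     0.     1.   ]]
```

View pics/top0.png

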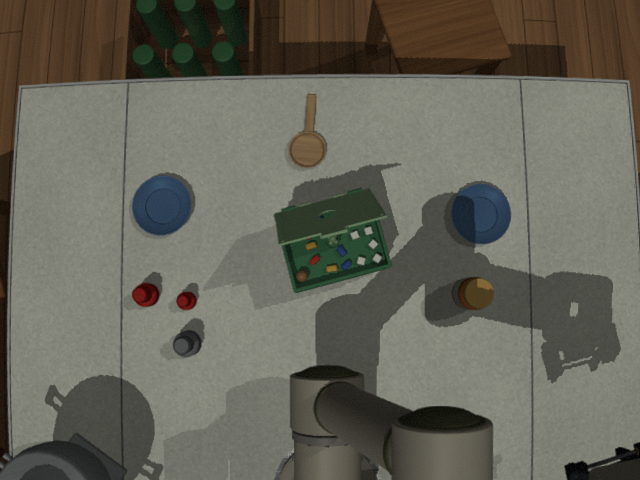

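View pics/side0.png

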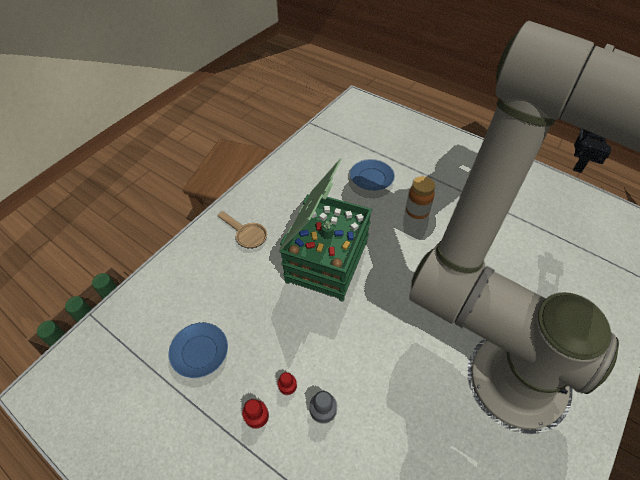

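The top view shows the tray around (333,242) with the lid raised about its far edge, red knobs at (146,295) and (187,300, the smaller), and a grey one at (187,343). The jar is at (475,293), the saucers at (162,205) and (481,212), and the spoon rest at (308,148). The side view agrees with this.

```bash
cat > m.py <<'E'
from h import *
def meas(f,nm):
    P=pts(f); hsv=cv2.cvtColor(f["pixels"],cv2.COLOR_RGB2HSV); ok=f["z_map"]>0
    H,S,V=hsv[...,0].astype(int),hsv[...,1],hsv[...,2]
    red=((H<8)|(H>172))&(S>150)&(V>50)&ok
    n,L,st,_=cv2.connectedComponentsWithStats(red.astype(np.uint8))
    for i in range(1,n):
        if st[i,4]<80: continue
        q=P[L==i]; t=q[q[:,2]>q[:,2].max()-.006]
        print(nm,"red",st[i],"zmax %.4f"%q[:,2].max(),"topface",np.round(t.mean(0),4),np.round(np.ptp(t,axis=0),3),"ext",np.round(q.min(0),3),np.round(q.max(0),3))
    g=(H>40)&(H<95)&(S>50)&ok&(P[...,2]>.02)&(P[...,0]>.3)&(P[...,0]<.75)&(abs(P[...,1])<.2)
    return P,g,H,S,V
if __name__=="__main__":
    for nm in("top","side"):
        f=np.load(nm+"0.npz"); P,g,*_=meas(f,nm)
        q=P[g]; print(nm,len(q))
        rim=q[abs(q[:,2]-.140)<.004]
        r=cv2.minAreaRect((rim[:,:2]*1000).astype(np.float32)); print("rim rect",r, cv2.boxPoints(r).round(1).tolist())
        lid=q[q[:,2]>.152]; c=lid.mean(0); w=np.linalg.svd(lid-c,full_matrices=False)[2]; print("lid c",c,"n",w[2],"ax",w[0],w[1],"zmax",lid[:,2].max(),len(lid))
        for z in (.16,.18,.2,.22,.24,.26): 
            s=lid[abs(lid[:,2]-z)<.005]
            if len(s): print(z,len(s),s.mean(0).round(3),s[:,:2].min(0).round(3),s[:,:2].max(0).round(3))
E
python3 m.py
```

```text
top red [132 283  25  23 381] zmax 0.0730 topface [0.4448 0.4024 0.0685] [0.028 0.03  0.006] ext [0.419 0.375 0.014] [0.469 0.423 0.073]
top red [177 292  19  18 241] zmax 0.0572 topface [0.4301 0.3095 0.0534] [0.022 0.025 0.006] ext [0.411 0.29  0.005] [0.449 0.328 0.057]
top 7740
rim rect ((554.0520629882812, -15.415229797363281), (170.27218627929688, 205.14755249023438), 14.598774909973145) [[445.79998779296875, 62.400001525878906], [497.5, -136.10000610351562], [662.2999877929688, -93.19999694824219], [610.5999755859375, 105.30000305175781]]
lid c [ 0.57755581 -0.00999958  0.23517671] n [0.75711335 0.25464229 0.60161173] ax [-0.55443056 -0.23661007  0.79788622] [ 0.34552297 -0.93764225 -0.03795918] zmax 0.6529189957242857 3460
0.16 253 [ 0.609 -0.002  0.161] [ 0.542 -0.093] [0.65  0.098]
0.18 202 [ 0.613 -0.001  0.18 ] [ 0.586 -0.097] [0.641 0.094]
0.2 227 [ 0.599 -0.006  0.2  ] [ 0.305 -0.099] [0.629 0.091]
0.22 190 [ 0.583 -0.008  0.22 ] [ 0.3   -0.103] [0.618 0.089]
0.24 244 [ 0.574 -0.007  0.24 ] [ 0.3   -0.104] [0.608 0.085]
0.26 263 [ 0.57  -0.013  0.26 ] [ 0.544 -0.108] [0
[... 384 characters left out ...]
013672), 14.406891822814941) [[444.0, 66.4000015258789], [495.79998779296875, -135.39999389648438], [660.5, -93.0999984741211], [608.7000122070312, 108.69999694824219]]
lid c [0.57679122 0.00591007 0.22989867] n [0.86084956 0.21267814 0.4622835 ] ax [-0.22593789  0.97376039 -0.02725388] [-0.45594967 -0.08098587  0.88631326] zmax 0.6419130924172303 951
0.16 86 [0.588 0.007 0.16 ] [ 0.543 -0.085] [0.647 0.102]
0.18 52 [0.608 0.013 0.18 ] [ 0.581 -0.088] [0.636 0.098]
0.2 63 [0.598 0.007 0.2  ] [ 0.571 -0.089] [0.627 0.096]
0.22 46 [0.584 0.015 0.22 ] [ 0.559 -0.093] [0.613 0.092]
0.24 58 [0.576 0.004 0.24 ] [ 0.55  -0.095] [0.605 0.09 ]
0.26 58 [0.564 0.006 0.26 ] [ 0.537 -0.095] [0.591 0.087]
```

Call:
{"method": "play_rows", "body": {"motion": [[0,0,0,-0.06,0,0,0],[0,0,0,-0.12,0,0,0],[0,0.05,-0.033,-0.13,0,0,-0.01],[0,0.1,-0.066,-0.13,0,0,-0.02],[0,0.15,-0.1,-0.13,0,0,-0.03],[0,0.2,-0.131,-0.13,0,0,-0.03],[0,0.25,-0.164,-0.13,0,0,-0.03],[0,0.3,-0.197,-0.13,0,0,-0.03],[0,0.35,-0.23,-0.13,0,0,-0.03],[0,0.4,-0.263,-0.13,0,0,-0.03],[0,0.45,-0.295,-0.13,0,0,-0.03],[0,0.5,-0.328,-0.13,0,0,-0.03]], "force": 20}}

```text
time_s: 1.6
tool_pos: [0.5323, -0.0794, 0.3685]
tool_rot: [-180.0, 0.0, 14.5]
force: [-0.1, -0.5, 0.1]
finger_gap: 0.0001
```

Call:
{"method": "play_rows", "body": {"motion": [[0,0.047,-0.029,0,0,0,0],[0,0.094,-0.057,0,0,0,0],[0,0.094,-0.057,0.03,0,0,0],[0,0.094,-0.057,0.06,0,0,0],[0,0.094,-0.057,0.09,0,0,0],[0,0.094,-0.057,0.0965,0,0,0],[0,0.094,-0.057,0.0965,0,0,0]]}}

```text
time_s: 2.48
tool_pos: [0.6081, -0.0024, 0.2728]
tool_rot: [180.0, -0.0, 14.5]
force: [0.1, -0.0, -0.3]
finger_gap: 0.0006
```

```bash
python3 - <<'E'
from h import *
print(arm.get_obs()["tool_pos"])
for t in (75,60,50,40,30,20,10,5,0):
    a=np.radians(t); r=.135
    print(t, np.round([.08-r*np.cos(a)+.004*np.sin(a)+.009-.058, -( .1405+r*np.sin(a)+.004*np.cos(a)-.272)],4))
f=arm.grab_frame("side"); save(f,"side1.png")
i=f["pixels"][100:340,200:480]; cv2.imwrite("pics/c1.png",cv2.resize(i[...,::-1],None,fx=2.5,fy=2.5))
E
```

```text
[ 0.60805333 -0.00240142  0.27278306]
75 [-0.0001  0.0001]
60 [-0.033   0.0126]
50 [-0.0527  0.0255]
40 [-0.0698  0.0417]
30 [-0.0839  0.0605]
20 [-0.0945  0.0816]
10 [-0.1013  0.1041]
5 [-0.1031  0.1157]
0 [-0.104   0.1275]
```

View pics/c1.png

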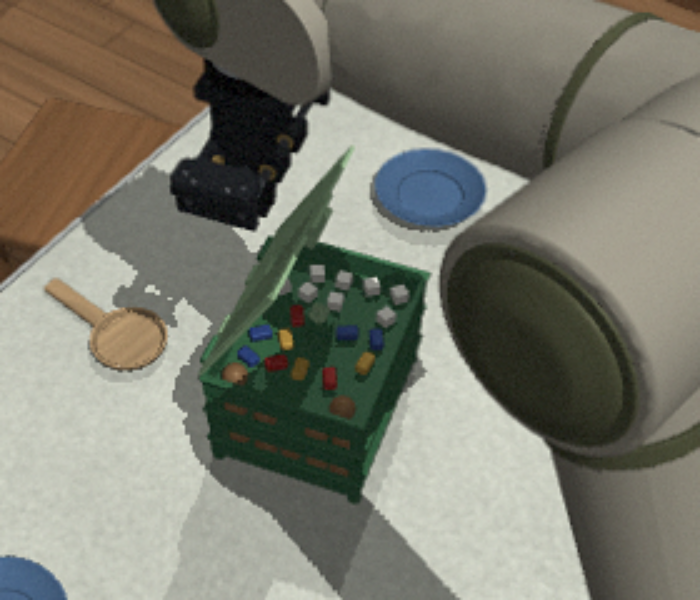

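The crop shows the gripper at (230,180), on the hinge side of the lid. The lid is still open, with its upper edge at (350,150). I'll follow the arc to shut it.

Call:
{"method": "play_rows", "body": {"motion": [[0,-0.018,0.006,0,0,0,0],[0,-0.033,0.0126,0,0,0,0],[0,-0.033,0,0.0126,0,0,0],[0,-0.053,0,0.0255,0,0,0],[0,-0.062,0,0.033,0,0,0],[0,-0.07,0,0.042,0,0,0],[0,-0.077,0,0.051,0,0,0],[0,-0.084,0,0.0605,0,0,0]]}}

```text
time_s: 3.52
tool_pos: [0.5265, -0.0231, 0.2113]
tool_rot: [180.0, -0.0, 14.6]
force: [0.7, -0.6, 0.4]
finger_gap: 0.0004
```

Call:
{"method": "play_rows", "body": {"motion": [[0,-0.006,0,0.0105,0,0,0],[0,-0.0106,0,0.021,0,0,0],[0,-0.0145,0,0.032,0,0,0],[0,-0.0174,0,0.0436,0,0,0],[0,-0.0192,0,0.055,0,0,0],[0,-0.02,0,0.06,0,0,0],[0,-0.02,0,0.065,0,0,0],[0,-0.02,0,0.067,0,0,0]]}}

```text
time_s: 4.53
tool_pos: [0.5073, -0.0285, 0.1447]
tool_rot: [180.0, -0.0, 14.5]
force: [-4.4, 0.0, 13.2]
finger_gap: 0.0006
```

Call:
{"method": "play_rows", "body": {"motion": [[0,0,0,0.001,0,0,0],[0,0,0,0.001,0,0,0],[0,0,0,-0.04,0,0,0],[0.6,0,0,-0.1,0,0,0],[0.6,-0.03,-0.04,-0.12,0,0,0],[0.6,-0.06,-0.08,-0.12,0,0,0],[0.6,-0.07,-0.12,-0.12,0,0,0],[0.6,-0.07,-0.17,-0.12,0,0,0],[0.6,-0.07,-0.22,-0.12,0,0,0],[0.6,-0.07,-0.27,-0.12,0,0,0]]}}

```text
time_s: 5.78
tool_pos: [0.3712, 0.2168, 0.2651]
tool_rot: [180.0, -0.1, 14.5]
force: [0.2, 0.0, -0.5]
finger_gap: 0.0528
```

```bash
cat > look.py <<'E'
from h import *; from m import meas
import sys
k=sys.argv[1]; ims=[]
for nm in("top","side"):
    f=arm.grab_frame(nm); np.savez(nm+k+".npz",**f); P,g,*_=meas(f,nm)
    q=P[g]; lid=q[(q[:,2]>.138)&(q[:,2]<.15)]
    r=cv2.minAreaRect((lid[:,:2]*1000).astype(np.float32)); print(nm,"lid",r,"zmed",np.median(lid[:,2]),"hi",(q[:,2]>.152).sum())
    u,v=proj(f,[.553,-.014,.15]).astype(int); print(u,v)
    ims.append(cv2.resize(f["pixels"][v-65:v+65,u-65:u+65,::-1],(400,400),interpolation=cv2.INTER_CUBIC)); print("crop origin",u-65,v-65,"scale",400/130)
cv2.imwrite("pics/look%s.png"%k,np.hstack(ims))
E
python3 look.py 2
```

```text
top red [133 284  24  22 376] zmax 0.0731 topface [0.4442 0.4011 0.069 ] [0.026 0.027 0.006] ext [0.419 0.375 0.015] [0.467 0.42  0.073]
top red [177 292  19  18 240] zmax 0.0573 topface [0.4308 0.3103 0.0535] [0.017 0.024 0.006] ext [0.41  0.291 0.004] [0.449 0.327 0.057]
top lid ((548.8900756835938, -16.839065551757812), (181.76780700683594, 204.8673095703125), 14.308541297912598) zmed 0.14446829242457992 hi 303
331 238
crop origin 266 173 scale 3.076923076923077
side red [278 372  19  22 309] zmax 0.0555 topface [0.4289 0.3148 0.0516] [0.022 0.024 0.006] ext [0.409 0.295 0.001] [0.446 0.335 0.056]
side red [243 399  25  29 561] zmax 0.0697 topface [0.4419 0.4055 0.066 ] [0.031 0.031 0.006] ext [0.416 0.38  0.002] [0.463 0.432 0.07 ]
side lid ((621.3651733398438, 5.768096923828125), (37.268890380859375, 204.2574920654297), 17.400602340698242) zmed 0.1441630480037553 hi 0
326 225
crop origin 261 160 scale 3.076923076923077
```

View pics/look2.png

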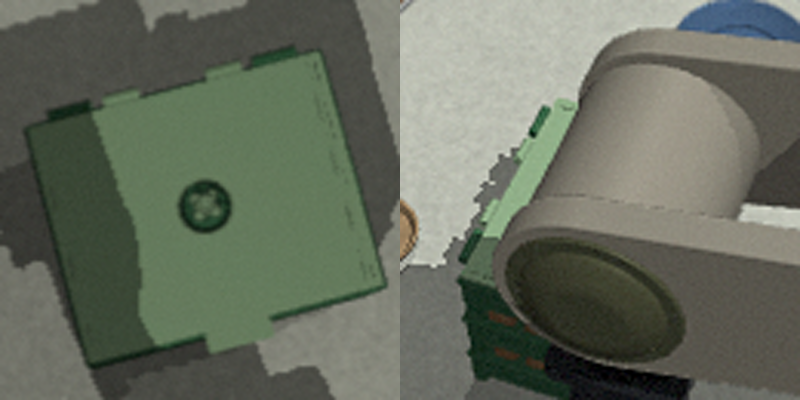

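The left crop (top view) shows the lid lying flat, with its hole and the stud at about (206,207), which is top pixel (332.6,239.9). In the right crop the arm hides the tray from the side camera. Next I'll compute the seat position.

```bash
cat > seat.py <<'E'
from h import *
import sys
f=np.load("top%s.npz"%sys.argv[1])
g=cv2.cvtColor(f["pixels"],cv2.COLOR_RGB2GRAY); s=8
x0,y0,w=316,224,33
c=cv2.resize(g[y0:y0+w,x0:x0+w],None,fx=s,fy=s,interpolation=cv2.INTER_CUBIC)
th=(c<np.median(c)*.8).astype(np.uint8)
ct=max(cv2.findContours(th,cv2.RETR_EXTERNAL,cv2.CHAIN_APPROX_NONE)[0],key=cv2.contourArea)
e=cv2.fitEllipse(ct); u,v=(np.array(e[0])+.5)/s-.5+[x0,y0]
print("hole px",u,v,"axes px",np.array(e[1])/s,"XY",plane(f,u,v,.1445))
cor=np.array([[27,127],[320,50],[386,285],[92,365]])
cor=(cor+.5)/(400/130)-.5+[266,173]
C=plane(f,cor[:,0],cor[:,1],.1445); print(C.round(4).tolist(),"mean",C.mean(0).round(4))
print("sizes",np.linalg.norm(np.diff(C,axis=0),axis=1), "yaw",np.degrees(np.arctan2(*(C[0]-C[3])[[1,0]])))
E
python3 seat.py 2
```

```text
hole px 332.1652297973633 239.73953247070312 axes px [17.75171089 17.9649086 ] XY [ 0.55140403 -0.01616977  0.1445    ]
[[0.605, 0.1003, 0.1445], [0.6546, -0.0936, 0.1445], [0.4987, -0.1343, 0.1445], [0.4483, 0.0582, 0.1445]] mean [ 0.5517 -0.0174  0.1445]
sizes [0.200159   0.1611668  0.19903028] yaw 15.027149300730496
```

Call:
{"method": "play_rows", "body": {"motion": [[0.6,0.04,-0.039,0,0,0,0],[0.6,0.081,-0.0775,0.03,0,0,0],[0.6,0.081,-0.0775,0.08,0,0,0],[0.6,0.081,-0.0775,0.13,0,0,0],[0.6,0.081,-0.0775,0.16,0,0,0],[0.6,0.081,-0.0775,0.19,0,0,0],[0.6,0.081,-0.0775,0.215,0,0,0],[0.6,0.081,-0.0775,0.235,0,0,0],[0.6,0.081,-0.0775,0.2385,0,0,0],[0.6,0.081,-0.0775,0.2385,0,0,0]]}}

```text
time_s: 7.12
tool_pos: [0.4311, 0.3105, 0.0267]
tool_rot: [-180.0, -0.0, 14.5]
force: [0.4, 0.3, -0.5]
finger_gap: 0.0528
```

```bash
python3 - <<'E'
from h import *; from m import meas
o=arm.get_obs(); print(o["tool_pos"],o["force"])
ims=[]
for nm in("top","side"):
    f=arm.grab_frame(nm); meas(f,nm); u,v=proj(f,[.43,.312,.05]).astype(int); print(u,v)
    u0,v0=max(u-50,0),min(max(v-50,0),380)
    ims.append(cv2.resize(f["pixels"][v0:v0+100,u0:u0+100,::-1],(400,400)))
cv2.imwrite("pics/k3.png",np.hstack(ims))
E
```

```text
[0.43113071 0.31050768 0.02673869] [ 0.41626726  0.27948844 -0.523914  ]
181 300
side red [243 401  25  27 518] zmax 0.0692 topface [0.4416 0.408  0.0658] [0.03  0.027 0.006] ext [ 0.416  0.383 -0.002] [0.462 0.432 0.069]
285 376
```

View pics/k3.png

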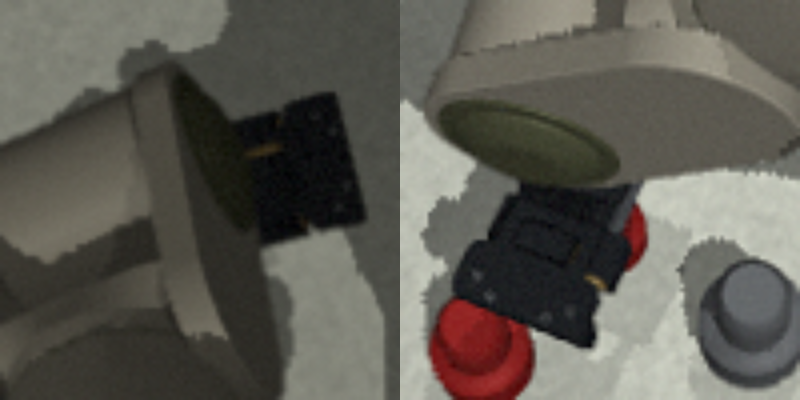

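The top view (left) is blocked by the wrist. The side view (right) shows the small knob partly visible at (640,235), under the gripper. No contact forces show, so I'll close.

Call:
{"method": "play_rows", "body": {"motion": [[0.1,0,0,0,0,0,0],[0.1,0,0,0,0,0,0],[0.1,0,0,0,0,0,0],[0.1,0,0,0,0,0,0],[0.1,0,0,0,0,0,0],[0.1,0,0,-0.03,0,0,0],[0.1,0,0,-0.06,0,0,0],[0.1,0,0,-0.06,0,0,0]], "force": 35}}

```text
time_s: 8.22
tool_pos: [0.4315, 0.311, 0.0876]
tool_rot: [-180.0, -0.2, 14.5]
force: [-0.2, 1.0, -0.7]
finger_gap: 0.0272
```

Call:
{"method": "play_rows", "body": {"motion": [[0.1,0,0,-0.05,0,0,0],[0.1,0,0,-0.1,0,0,0],[0.1,0,0,-0.145,0,0,0],[0.1,0.005,0.05,-0.145,0,0,0.17],[0.1,0.01,0.1,-0.145,0,0,0.34],[0.1,0.015,0.15,-0.145,0,0,0.51],[0.1,0.02,0.2,-0.145,0,0,0.68],[0.1,0.025,0.25,-0.145,0,0,0.85],[0.1,0.03,0.3,-0.145,0,0,1.02],[0.1,0.034,0.34,-0.145,0,0,1.19],[0.1,0.034,0.347,-0.145,0,0,1.213],[0.1,0.034,0.347,-0.145,0,0,1.213]]}}

```text
time_s: 9.72
tool_pos: [0.5503, -0.0164, 0.2302]
tool_rot: [179.9, 0.1, -54.9]
force: [-0.4, -0.1, 0.1]
finger_gap: 0.027
```

```bash
cat > hv.py <<'E'
from h import *; from m import meas
import sys
k=sys.argv[1]; o=arm.get_obs(); print(o["tool_pos"],o["tool_rot"],o["force"],o["finger_gap"],o["joints"].round(1))
ims=[]
for nm in("top","side"):
    f=arm.grab_frame(nm); np.savez(nm+k+".npz",**f); P=meas(f,nm)[0]
    u,v=proj(f,[.5515,-.0165,.17]).astype(int); u0,v0=u-50,v-50; print("crop",u0,v0)
    ims.append(cv2.resize(f["pixels"][v0:v0+100,u0:u0+100,::-1],(400,400),interpolation=cv2.INTER_CUBIC))
cv2.imwrite("pics/h%s.png"%k,np.hstack(ims))
E
python3 hv.py 4
```

```text
[ 0.55033253 -0.01635366  0.23015807] [ 1.79939590e+02  8.91061506e-02 -5.48787455e+01] [-0.38300712 -0.1453401   0.12612268] 0.026984649125559184 [-13.9  21.6  82.    0.   76.5 131. ]
top red [133 284  24  22 364] zmax 0.0710 topface [0.444  0.4029 0.0672] [0.03  0.03  0.006] ext [0.42  0.377 0.018] [0.467 0.418 0.071]
crop 282 188
side red [320 193  17  25 315] zmax 0.2581 topface [ 0.5478 -0.0138  0.2549] [0.023 0.024 0.006] ext [ 0.528 -0.026  0.204] [0.563 0.007 0.258]
side red [243 399  25  29 557] zmax 0.0703 topface [0.4424 0.4058 0.0663] [0.031 0.031 0.006] ext [ 0.416  0.38  -0.002] [0.462 0.432 0.07 ]
crop 277 169
```

View pics/h4.png

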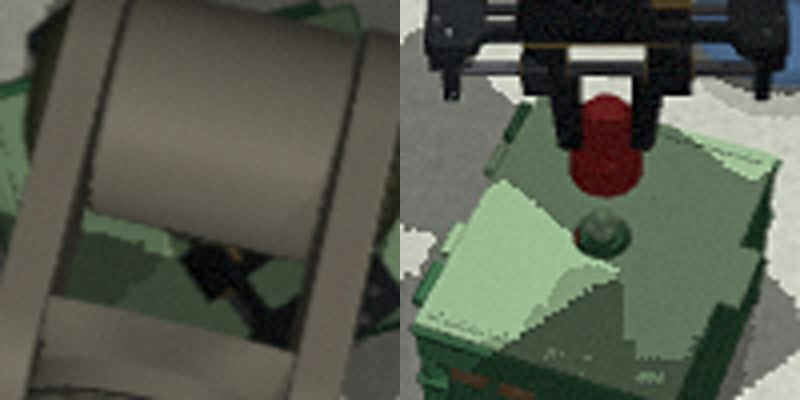

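The right crop (side view) shows the knob held upright at (606,145), with its lower edge at (607,197). The stud in its hole is at (604,232), directly below it. I'll compute the offset along the line of sight.

```bash
cat > off.py <<'E'
from h import *
import sys
from scipy.optimize import least_squares
k,zt=sys.argv[1],float(sys.argv[2])   # zt: TCP z
f=np.load("side%s.npz"%k); hsv=cv2.cvtColor(f["pixels"],cv2.COLOR_RGB2HSV).astype(int)
m=((hsv[...,0]<8)|(hsv[...,0]>172))&(hsv[...,1]>110); m[:170]=0; m[225:]=0; m[:,:300]=0; m[:,360:]=0
n,L,st,_=cv2.connectedComponentsWithStats(m.astype(np.uint8)); i=1+st[1:,4].argmax(); m=L==i
v,u=np.nonzero(m); zb=zt-.0262
print("bbox",u.min(),u.max(),v.min(),v.max())
t=np.linspace(0,2*np.pi,180)
def ring(c,r,z): return np.c_[c[0]+r*np.cos(t),c[1]+r*np.sin(t),0*t+z]
def res(c):
    b=proj(f,ring(c,.021,zb)); tp=proj(f,ring(c,.014,zb+.052)); s=proj(f,ring(c,.021,zb+.024))
    return [min(b[:,0].min(),s[:,0].min())-(u.min()-.5),max(b[:,0].max(),s[:,0].max())-(u.max()+.5),b[:,1].max()-(v.max()+.5),tp[:,1].min()-(v.min()-.5)]
r=least_squares(res,[.55,-.016]); print("knob in side cam",r.x.round(4),"res px",np.round(r.fun,2))
# hole
g=cv2.cvtColor(f["pixels"],cv2.COLOR_RGB2GRAY); s=8
x0,y0=313,215; c=cv2.resize(g[y0:y0+26,x0:x0+30],None,fx=s,fy=s,interpolation=cv2.INTER_CUBIC)
cv2.imwrite("pics/hole%s.png"%k,cv2.resize(c,None,fx=2,fy=2))
print("hole proj for top-cam seat", proj(f,np.array([.5515,-.0165,.1445])), "extents",[(proj(f,ring([.5515,-.0165],.017,.1445))[:,j].min().round(1),proj(f,ring([.5515,-.0165],.017,.1445))[:,j].max().round(1)) for j in(0,1)])
print("tip proj",proj(f,np.array([.5515,-.0165,.1635])))
E
python3 off.py 4 .2302
```

```text
bbox 320 336 193 217
knob in side cam [ 0.5486 -0.014 ] res px [-0.77  0.77  0.98 -1.04]
hole proj for top-cam seat [327.40686785 226.7376647 ] extents [(np.float64(320.4), np.float64(334.4)), (np.float64(221.4), np.float64(232.2))]
tip proj [327.44240042 221.6714028 ]
```

View pics/hole4.png

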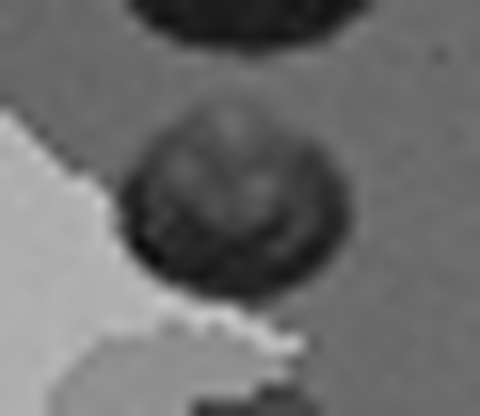

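```bash
cat > dep.py <<'E'
from h import *
import sys
from scipy.optimize import least_squares
k,zt=sys.argv[1],float(sys.argv[2]); zb=zt-.0267
f=np.load("side%s.npz"%k); P=pts(f); hsv=cv2.cvtColor(f["pixels"],cv2.COLOR_RGB2HSV).astype(int)
m=((hsv[...,0]<8)|(hsv[...,0]>172))&(hsv[...,1]>110)&(P[...,2]>.15)&(f["z_map"]>0)
q=P[m]
for lo,hi,r in((.003,.022,.021),(.028,.05,.014)):
    s=q[(q[:,2]>zb+lo)&(q[:,2]<zb+hi)]
    fit=least_squares(lambda c:np.hypot(*(s[:,:2]-c).T)-r,[.55,-.016],loss="soft_l1",f_scale=.001)
    print("circle",r,len(s),fit.x.round(4),"rms",np.sqrt((fit.fun**2).mean()).round(4))
n=np.array([.574,-.819]); 
d=np.hypot(P[...,0]-.5515,P[...,1]+.0165); s=P[(d<.012)&(P[...,2]>.15)&(P[...,2]<.175)&~m]
print("stud pts",len(s),s.mean(0).round(4) if len(s) else "", s[s[:,2].argsort()[-5:]].round(4).tolist() if len(s) else "")
l=P[(d>.03)&(d<.05)&(abs(P[...,2]-.1445)<.005)]; print("lid z",l[:,2].mean(),len(l))
E
python3 dep.py 4 .2302
```

```text
circle 0.021 106 [ 0.5496 -0.0162] rms 0.0015
circle 0.014 106 [ 0.5497 -0.016 ] rms 0.0027
stud pts 44 [ 0.5494 -0.0127  0.1586] [[0.5448, -0.0134, 0.1625], [0.5486, -0.0105, 0.1628], [0.5518, -0.0152, 0.1633], [0.5476, -0.0132, 0.1645], [0.5529, -0.0166, 0.1649]]
lid z 0.14368619257432333 579
```

Call:
{"method": "play_rows", "body": {"motion": [[0.1,0.002,-0.0005,0,0,0,0],[0.1,0.002,-0.0005,0.015,0,0,0],[0.1,0.002,-0.0005,0.028,0,0,0],[0.1,0.002,-0.0005,0.034,0,0,0],[0.1,0.002,-0.0005,0.038,0,0,0],[0.1,0.002,-0.0005,0.042,0,0,0],[0.1,0.002,-0.0005,0.042,0,0,0]]}}

```text
time_s: 10.7
tool_pos: [0.5522, -0.018, 0.1891]
tool_rot: [180.0, 0.0, -55.0]
force: [0.2, 0.1, 0.2]
finger_gap: 0.0273
```

```bash
python3 hv.py 5; python3 dep.py 5 .188
```

```text
[ 0.55220971 -0.0180488   0.18912905] [ 1.79995338e+02  5.92533365e-03 -5.49593138e+01] [0.24718538 0.09013832 0.19643574] 0.02726774972573611 [-14.   23.8  85.2   0.   71.1 130.9]
top red [133 284  24  22 367] zmax 0.0712 topface [0.4443 0.4031 0.0674] [0.033 0.029 0.006] ext [0.42  0.376 0.014] [0.467 0.423 0.071]
crop 282 188
side red [320 204  17  26 303] zmax 0.2180 topface [ 0.5498 -0.0163  0.2141] [0.024 0.021 0.006] ext [ 0.53  -0.029  0.12 ] [0.576 0.006 0.218]
side red [243 399  25  29 563] zmax 0.0695 topface [0.4421 0.4057 0.0658] [0.031 0.033 0.006] ext [0.416 0.38  0.001] [0.463 0.432 0.07 ]
crop 277 169
circle 0.021 90 [ 0.5517 -0.0184] rms 0.0011
circle 0.014 90 [ 0.5515 -0.0182] rms 0.0016
stud pts 0  
lid z 0.14371279153606267 528
```

View pics/h5.png

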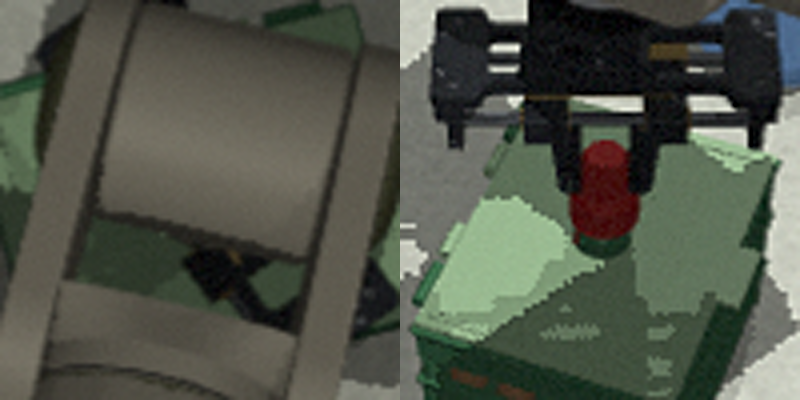

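The side crop shows the knob upright at (605,190), its skirt directly above the hole at (604,240). There's no side force with the tip inside the mouth, so I'll press on in steps.

Call:
{"method": "play_rows", "body": {"motion": [[0.1,0,0,0.0015,0,0,0],[0.1,0,0,0.003,0,0,0],[0.1,0,0,0.0045,0,0,0],[0.1,0,0,0.0055,0,0,0],[0.1,0,0,0.0055,0,0,0]], "force": 45}}

```text
time_s: 11.42
tool_pos: [0.5528, -0.0183, 0.1851]
tool_rot: [-179.9, -0.1, -55.0]
force: [-1.4, -1.1, 9.1]
finger_gap: 0.0268
```

Call:
{"method": "play_rows", "body": {"motion": [[0.1,0,0.001,0.001,0,0,0],[0.1,0,0.001,0.0025,0,0,0],[0.1,0,0.001,0.004,0,0,0],[0.1,0,0.001,0.0055,0,0,0],[0.1,0,0.001,0.0055,0,0,0]]}}

```text
time_s: 12.05
tool_pos: [0.5539, -0.0196, 0.1831]
tool_rot: [-179.6, -0.5, -55.0]
force: [-1.6, -1.6, 26.6]
finger_gap: 0.0272
```

```bash
python3 hv.py 6; python3 dep.py 6 .1831; python3 off.py 6 .1831
```

```text
[ 0.55388774 -0.01960503  0.18313649] [-179.62622488   -0.48079008  -54.96777777] [-1.57637088 -1.58642575 26.61251649] 0.02720159294524263 [-14.1  24.   85.8  -0.   69.6 130.9]
top red [133 284  24  22 373] zmax 0.0724 topface [0.4433 0.4035 0.068 ] [0.033 0.029 0.006] ext [0.419 0.376 0.015] [0.467 0.419 0.072]
crop 282 188
side red [319 205  17  25 307] zmax 0.2115 topface [ 0.5518 -0.0176  0.208 ] [0.024 0.026 0.006] ext [ 0.531 -0.03   0.122] [0.573 0.004 0.212]
side red [243 399  25  29 561] zmax 0.0699 topface [0.4418 0.4057 0.066 ] [0.031 0.031 0.006] ext [ 0.416  0.38  -0.003] [0.462 0.432 0.07 ]
crop 277 169
circle 0.021 99 [ 0.5522 -0.0186] rms 0.0011
circle 0.014 93 [ 0.5531 -0.0197] rms 0.0021
stud pts 0  
lid z 0.14367303580503185 521
bbox 319 336 205 224
knob in side cam [ 0.5566 -0.0239] res px [ 0.14 -0.14  2.8  -2.88]
hole proj for top-cam seat [327.40686785 226.7376647 ] extents [(np.float64(320.4), np.float64(334.4)), (np.float64(221.4), np.float64(232.2))]
tip proj [327.44240042 221.6714028 ]
```

View pics/h6.png

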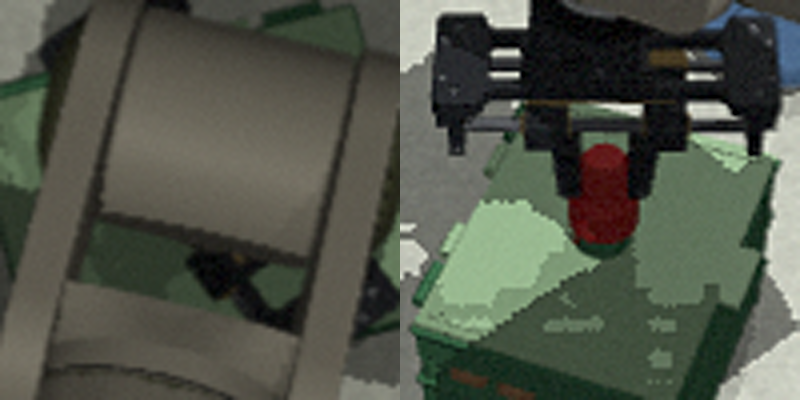

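The side crop shows the knob still upright at (604,195) and not yet seated. Force reached 26 N without a click. The arm gave under load and drifted about 2–3 mm along +tool x, off the stud. I'll back off, recentre and press again.

Call:
{"method": "play_rows", "body": {"motion": [[0.1,0,0,-0.005,0,0,0],[0.1,-0.0025,0.0005,-0.01,0,0,0],[0.1,-0.003,0.0005,-0.01,0,0,0],[0.1,-0.003,0.0005,-0.006,0,0,0],[0.1,-0.003,0.0005,-0.004,0,0,0],[0.1,-0.003,0.0005,-0.003,0,0,0],[0.1,-0.003,0.0005,-0.003,0,0,0]]}}

```text
time_s: 13.02
tool_pos: [0.551, -0.0166, 0.1826]
tool_rot: [-179.7, -0.2, -55.0]
force: [5.6, 1.8, 7.6]
finger_gap: 0.027
```

Call:
{"method": "play_rows", "body": {"motion": [[0.1,0.0005,-0.001,0,0,0,0],[0.1,0.0005,-0.001,0.001,0,0,0],[0.1,0.0005,-0.001,0.002,0,0,0],[0.1,0.0005,-0.001,0.002,0,0,0]]}}

```text
time_s: 13.52
tool_pos: [0.5512, -0.0161, 0.1794]
tool_rot: [-179.9, -0.1, -55.0]
force: [5.6, 2.5, 2.0]
finger_gap: 0.0267
```

Call:
{"method": "play_rows", "body": {"motion": [[0.1,0.0005,-0.001,0.001,0,0,0],[0.1,0.0005,-0.001,0.0025,0,0,0],[0.1,0.0005,-0.001,0.004,0,0,0],[0.1,0.0005,-0.001,0.0055,0,0,0],[0.1,0.0005,-0.001,0.0055,0,0,0]]}}

```text
time_s: 14.15
tool_pos: [0.5512, -0.0162, 0.1735]
tool_rot: [179.9, 0.0, -55.0]
force: [-0.6, -0.7, -1.0]
finger_gap: 0.027
```

Call:
{"method": "play_rows", "body": {"motion": [[0.1,0,0,0.001,0,0,0],[0.1,0,0,0.002,0,0,0],[0.1,0,0,0.002,0,0,0]]}}

```text
time_s: 14.52
tool_pos: [0.5514, -0.0162, 0.1732]
tool_rot: [-180.0, -0.0, -54.9]
force: [-5.3, 1.6, 11.8]
finger_gap: 0.0266
```

Call:
{"method": "play_rows", "body": {"motion": [[0.1,0,0,0.001,0,0,0],[0.1,0,0,0.002,0,0,0],[0.1,0,0,0.002,0,0,0],[0.1,0,0,0.002,0,0,0]]}}

```text
time_s: 15.02
tool_pos: [0.5515, -0.0162, 0.173]
tool_rot: [-179.9, -0.1, -54.9]
force: [-11.8, 1.8, 25.1]
finger_gap: 0.0268
```

```bash
python3 hv.py 7; python3 dep.py 7 .173
```

```text
[ 0.55154434 -0.01621485  0.17300781] [-1.79945997e+02 -1.24507605e-01 -5.49346590e+01] [-11.79326587   1.77543895  25.11944866] 0.026829071156291278 [-13.8  24.5  86.6  -0.   68.7 131.1]
top red [133 283  24  24 370] zmax 0.0736 topface [0.4425 0.4042 0.0691] [0.028 0.025 0.006] ext [0.417 0.376 0.018] [0.469 0.419 0.074]
crop 282 188
side red [320 209  16  25 291] zmax 0.2010 topface [ 0.5493 -0.0138  0.198 ] [0.025 0.024 0.006] ext [ 0.529 -0.028  0.147] [0.563 0.007 0.201]
side red [243 399  25  29 565] zmax 0.0705 topface [0.4427 0.4054 0.0663] [0.03  0.032 0.006] ext [ 0.416  0.38  -0.   ] [0.463 0.432 0.07 ]
crop 277 169
circle 0.021 91 [ 0.5502 -0.0157] rms 0.2205
circle 0.014 88 [ 0.5509 -0.0165] rms 0.0016
stud pts 0  
lid z 0.1436406558565871 495
```

View pics/h7.png

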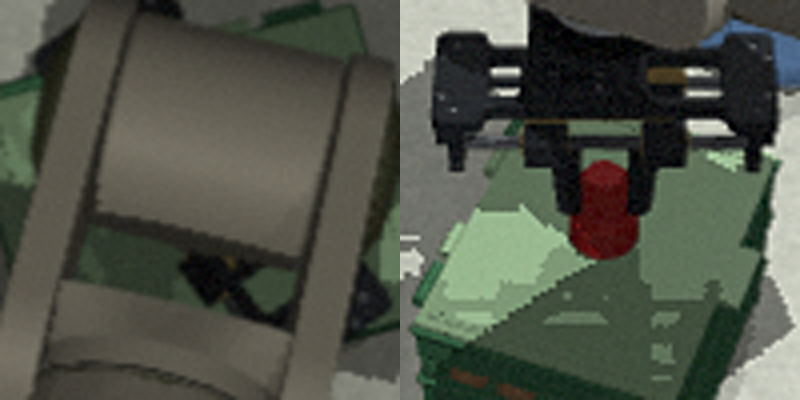

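Call:
{"method": "play_rows", "body": {"motion": [[0.1,-0.0005,0.0006,0,0,0,0],[0.1,-0.0008,0.0012,0,0,0,0],[0.1,-0.0008,0.0012,0,0,0,0],[0.1,-0.0008,0.0012,0,0,0,0]]}}

```text
time_s: 15.62
tool_pos: [0.5511, -0.0161, 0.173]
tool_rot: [-179.8, -0.2, -54.9]
force: [-5.2, 3.0, 21.2]
finger_gap: 0.0267
```

```bash
python3 - <<'E'
from h import *
o=arm.get_obs(); print(o["tool_pos"],o["tool_rot"],o["force"],o["finger_gap"])
f0=np.load("top0.npz"); f=arm.grab_frame("top")
def blobs(f):
    h=cv2.cvtColor(f["pixels"],cv2.COLOR_RGB2HSV).astype(int); H,S,V=h[...,0],h[...,1],h[...,2]
    out=[]
    for nm,m in(("blue",(H>98)&(H<125)&(S>100)),("brown",(H>8)&(H<25)&(S>90)&(V>60))):
        m[:85]=0
        n,L,st,c=cv2.connectedComponentsWithStats(m.astype(np.uint8))
        out+=[(nm,int(st[i,4]),*st[i,:4].tolist()) for i in range(1,n) if st[i,4]>250]
    return out
print(blobs(f0)); print(blobs(f))
E
```

```text
[ 0.55110379 -0.01607184  0.17298647] [-179.79310527   -0.20639575  -54.94327907] [-5.20527405  2.99732305 21.17256585] 0.026745344419780628
[('blue', 2667, 133, 176, 58, 59), ('blue', 2709, 452, 184, 58, 60), ('brown', 1011, 0, 85, 18, 71), ('brown', 468, 630, 85, 10, 88), ('brown', 1355, 289, 94, 37, 74), ('brown', 736, 461, 278, 33, 32)]
[('blue', 2659, 133, 176, 58, 59), ('blue', 2709, 452, 184, 58, 60), ('brown', 1000, 0, 85, 18, 71), ('brown', 471, 630, 85, 10, 89), ('brown', 1360, 289, 94, 37, 74), ('brown', 774, 461, 278, 33, 32)]
```

The bystanders haven't moved. The knob is seated, held and pressed down with 21 N, so I'll hand in.

```bash
python3 -c "
from h import *
print(arm.job_done()); o=arm.get_obs(); print(o['time_s'],o['tool_pos'],o['force'])"
```

```text
the job is handed in; nothing more can be done
None
the job is handed in; nothing more can be done
```

I shut the lid, snapped the small red knob onto the stud, and handed the job in at about 15.7 s with the knob still gripped and pressed down. `job_done` gives no verdict, so I don't have one to report.

- **Lid:** I swung it shut with the closed fingers. The force rose to 13 N at the shut height, and the camera put the lid's top at 144.5 mm, lying flat. I did not see the tongue inside the rim directly. I infer it from the lid lying flat at that height.
- **Knob:** the first press reached 26 N without a click, because the arm gave under load and drifted about 3 mm off the stud. I backed off, recentred and pressed again. The force then fell to 2 N and briefly to a slight downward pull (-1 N), as a click would show, and the knob stopped firmly at the seat.
- **Final state:** the tool was at 173.0 mm, against about 173.7 mm expected at the seat. It was pushing down at 21 N with about 6 N of side force, tilted about 0.3° from upright, and the grip opening was 26.7 mm. That is slightly under the grip's 28 mm nominal diameter.
- **Bystanders:** the saucers, jar and spoon rest had the same pixel boxes in the top view before and after.
- **Camera disagreement:** the top and side cameras differed by about 5 mm in y on the knob's position on the table. Along the line that mattered for the grasp they agreed.

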